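Lock the balance's locating stop with a click wrench

ROBOT

A 7-joint arm with a two-finger parallel gripper is mounted at the origin on the work surface. World frame = base frame: x ahead of the robot, y to its left, z up, the work surface at z = 0. Lengths are in m, angles in degrees, forces in N, time in s.
With the tool pointing down it reaches from about 0.425 to 0.875 m from the base axis. Payload 4.7 kg.
Tool frame: the origin (TCP) lies at the centre of the arm's flange, where the gripper is bolted on; the fingertips stand 182 mm ahead of it and the grasp point (between the pads) lies 164 mm ahead of it; z points along the fingers, y is the line along which they close (so a half turn about z gives the same grasp; the last joint's range is limited). The gripper opens to 87 mm and grips with 3 to 60 N. Pads are 19 mm wide; open, the fingers measure 117 mm over their backs; the gripper's body (75 mm by 190 mm) begins 51 mm behind the grasp point.
Start: joints at [70.823, 18.392, -4.016, 83.108, 1.295, 78.541, -3.26], TCP at [0.222, -0.611, 0.405] pointing down, gripper open.
Joint ranges: [-163.93, 163.93], [-17.29, 119.83], [-79.2, 71.16], [3.27, 140.29], [-89.18, 269.18], [5.43, 117.66], [-154.24, 154.24]. Speed limits (degrees/s): [147.25, 147.25, 180, 180, 180, 180, 180].

INTERFACE

Orientations are given as [roll, pitch, yaw] about the fixed x, y, z axes, in that order (R = Rz(yaw) Ry(pitch) Rx(roll)).
In Python, from cell import env gives the robot as it stands. The module is installed in compiled form; this text tells all that it offers.
- The arm moves only by the tool step_arm, never from a script. Its argument "steps" is one flat list of numbers, 5 for each row, row after row: the opening, from 0 (shut) to 1 (fully open), then the shift along the tool's x, y, z in mm, then the turn about the tool's z in degrees. In form: [grip, dx, dy, dz, roll, grip, dx, dy, dz, roll, ...]. A call has 1 to 12 rows; each row shifts and turns the commanded pose from where the row before left it, along the tool's axes as they then stand; what a row does not reach is not made up. A row lasts 1/8 s, in which the tool goes at most 62.5 mm and 10.7 degrees, less where a joint would pass 70% of its speed; a pose out of reach is approached as far as the arm can. A call with a gripper value outside its range is refused whole. The fingers move at their own pace and stop on an object; "grip_force" is the grip in N (left out, the last holds). Time passes only in rows, so rows that do not move let the fingers close. It gives the time, the measured TCP pose, the force, the opening and the grip force at its end, in the units of the state.
- env.get_obs(): the state, without advancing time (a new reading comes with each control period).
- env.read_camera(name): name is "side" or "top"; returns a dict with "image" (420x560x3 uint8, red, green, blue), "camera_matrix" (3x3 intrinsics, pixels), "R" (3x3) and "t" (3): a world point X has camera coordinates R X + t. Camera axes: x right, y down, z forward; pixel columns grow to the right and rows downward; lengths in m; the calibration is good to about 2 mm. A picture is of the moment at which its call begins. There is no depth.
- env.sign_off(): hands the job in; it is judged then, once.
The state is a dict: "time_s": time; "qpos": joint angles; "joint_velocities": joint speeds; "effort": joint torques, N m; "tool_pos": TCP position; "tool_rot": TCP orientation; "force": force on the tool from outside, world axes, zero at the start; "wrist_torque": the same for the moment, N m; "grip_width": finger opening in m; "grasp_force": force on a finger pad.
Only numpy, scipy, OpenCV 4.12 (cv2) and the standard library are available. Lean on these libraries where they do the work, as an engineer would, in place of code of your own. Each camera call takes 0.05 s, during which the arm holds its last target. There are 200 camera calls.

TASK

Take the blue locating stop by its yellow post and slide it along the rail until its black rubber face rests gently against the side of the white balance, without shoving the balance along. Then tighten its bolt: push the handle of the wrench that already sits on it clockwise (seen from above) until the breakaway joint gives, stop there with the handle bent about 10 degrees at the joint (never beyond 17), and let go, leaving the handle bent. Do not disturb the weight, the mouse or the basket.

Things in the scene. Friction and masses are not known exactly. Their poses are not given: they have to be found in the camera images.
- rail: Aluminium profile 40 x 40 mm, 260 mm long, fixed on the bench. Origin under its middle; its y axis runs along it towards the balance, z up. The balance stands beyond its +y end, its side square to the rail.
- stop: Blue locating stop with black rubber face, riding on the rail: carriage 64 x 70 mm, 42 to 64 mm above the bench, with a nose towards +y. Axes like the rail's; origin on the rail's centre line at the carriage's underside, under the bolt. Slides along rail y only, with about 9 N of friction, and stays where it is left; it is 20 to 80 mm short of the balance at the start.
- post (a point): Centre of the free part of the yellow upright post on the stop's nose, by which to slide it: 22 mm diameter, top 23 mm above this point, bottom 22 mm below. It is 90 mm in +y from the bolt.
- stop_face (a point): Middle of the rubber face of the stop (70 mm wide, 22 mm high), which looks to rail +y; it is 40 mm in +y of the post.
- balance: White laboratory balance with blue band and steel pan, 300 (x) x 200 (y) mm, 86 mm high, about 4.5 kg, loose on rubber feet. Axes parallel to the rail's; origin under its centre. It is delicate: the stop must press on it with less than 22 N, and it must not be shifted 4 mm.
- balance_face (a point): Point on the balance's side that faces the stop (its -y side, a flat upright face), 55 mm above the bench and half-way along that side; axes like the balance's (the stop may meet the side up to 40 mm to either side of this point). The stop rests against it when stop_face seen in these axes has y = 0.
- bolt (a point): Point on the vertical bolt axis of the stop, at the wrench's height (85 mm above the bench). The wrench's round steel head (42 mm diameter) sits on it permanently and cannot be lifted off.
- pivot (a point): The wrench's breakaway joint (vertical axis), 55 mm from the bolt axis; 26 mm diameter, with a brass dot.
- grip (a point): Middle of the wrench handle, 150 mm from the pivot. The red handle is a level bar 24 mm wide, 22 mm high, 85 mm above the bench at its centre, from 75 to 205 mm from the pivot; this frame's -y axis points along it outwards. It points roughly to rail -y, at the start swung up to 50 degrees towards rail +x. Tightening (clockwise from above) moves it towards rail -x.
- wrench: Steel head of the wrench; origin on the bolt axis, 64 mm above the bench; its -y axis points to the pivot. It turns with the bolt. Pushed at grip the bolt runs with about 6 N until it is tight, after 14 to 37 degrees of turn (different each time, not to be seen beforehand); then the head stands still and the handle gives at the pivot at about 11 N.
- handle (a joint): Bend of the handle at the pivot, rad: 0 straight (as at the start), growing clockwise when the joint gives, mechanical end at 0.5. It stays bent as left; pushing it back (about 4 N) straightens it.
- weight: Brass calibration weight, 38 mm diameter, 64 mm high, standing beside the rail on its -x side, a bystander. Origin under its centre.
- mouse: Black computer mouse, 105 x 58 x 30 mm, on the rail's +x side, a bystander. Origin under its centre.
- basket: Open blue basket with rods, 200 x 150 x 60 mm, to the robot's right, a bystander. Origin under its centre.

How it is judged:
By the outcome, as a careful person would: the job done as asked, in the order asked, and still so for the second after the job is handed in, with the robot touching nothing.
It also fails if it takes over 72 s, if anything falls off the work surface, if the arm or the gripper's body presses on something with over 40 N, if the wrist force passes 120 N, or if a joint passes its speed limit or range.

## Working session

There is one attempt and no reset: what is moved stays moved. The work goes in short steps, Python scripts to look and compute and a tool call to move; the robot and the scene stay as the last step left them, time stands still between calls to the robot, and variables do not carry over. Pictures are saved under pics/ and viewed, at most 10 in all, crops included, and the job is handed in when it is done.

Besides the shell and the picture viewer there is one more tool, called after ">>>" in YAML: its name, and indented under it one key for each argument. step_arm: Moves the arm, as the interface text tells. Its arguments: {"type":"object","properties":{"steps":{"type":"array","items":{"type":"number"}},"grip_force":{"type":"number"}},"required":["steps"]}

```bash
mkdir -p pics
cat > h.py <<'E'
import numpy as np, cv2
from cell import env
def snap(name,fn,crop=None,s=1):
    c=env.read_camera(name); im=c["image"][:,:,::-1].copy()
    if crop: x0,y0,x1,y1=crop; im=im[y0:y1,x0:x1]
    if s!=1: im=cv2.resize(im,None,fx=s,fy=s,interpolation=cv2.INTER_CUBIC)
    cv2.imwrite("pics/"+fn,im); return c
def ray(c,u,v,z):
    K,R,t=map(np.array,(c["camera_matrix"],c["R"],c["t"]))
    o=-R.T@t; d=R.T@np.linalg.solve(K,[u,v,1.]); return o+d*(z-o[2])/d[2]
def proj(c,X):
    K,R,t=map(np.array,(c["camera_matrix"],c["R"],c["t"])); p=K@(R@np.array(X)+t); return p[:2]/p[2]
E
python3 - <<'E'
from h import *
for n in("top","side"):
    c=snap(n,n+"0.png"); R,t=np.array(c["R"]),np.array(c["t"]); print(n,-R.T@t,R[2],c["camera_matrix"][0])
o=env.get_obs(); print(o["time_s"],o["tool_pos"],o["tool_rot"],o["force"])
E
```

```text
top [ 0.31228089 -0.05841727  1.37185045] [ 0.22006376  0.00275058 -0.97548161] [483.87850795   0.         269.24833569]
side [ 0.43406155 -0.72498769  0.93909432] [ 0.14242514  0.63148724 -0.76219351] [470.54168461   0.         291.62921534]
0.1 [ 0.22204287 -0.61070959  0.40380307] [-1.79904077e+02  5.18571158e-03  1.99853925e+01] [-0.73036837  0.3282886   0.04665751]
```

View pics/top0.png

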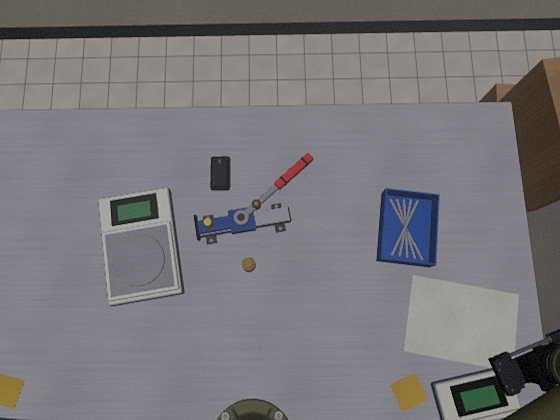

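View pics/side0.png

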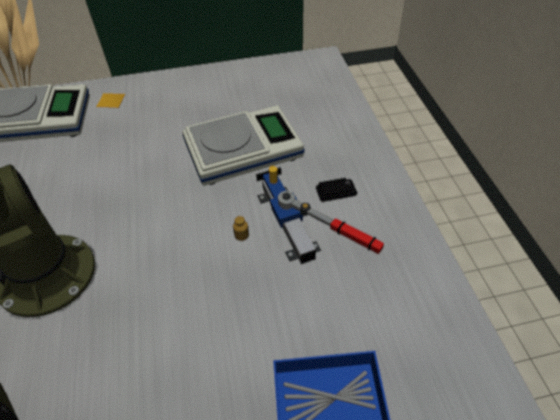

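The top view has world +x up and +y left. The post is near (208,222), the bolt (241,217), the pivot (256,204), the handle end (309,157), and the balance's right edge around x=178. I'll enlarge both views.

Run:
```python
from h import *
snap("top","top1.png",(160,145,320,265),5); snap("side","side1.png",(180,100,390,265),3.8)
```

```text
(no output)
```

View pics/top1.png

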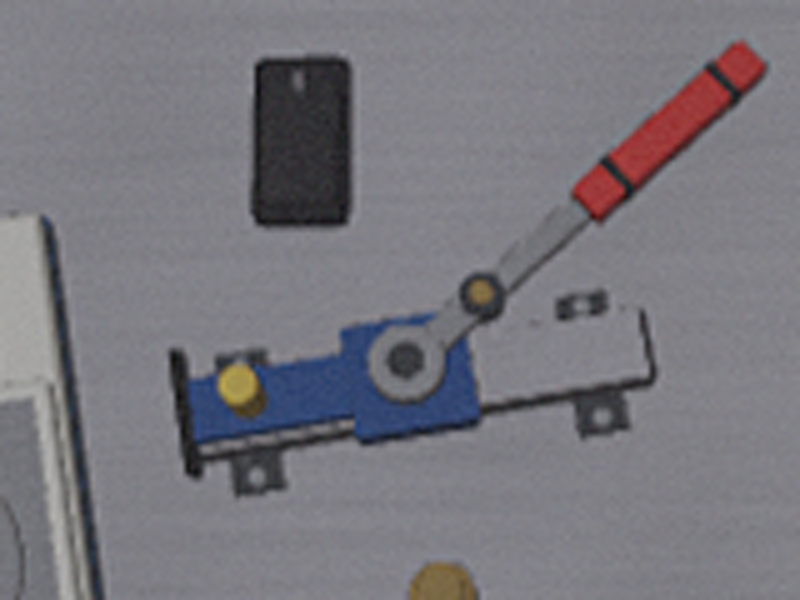

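View pics/side1.png

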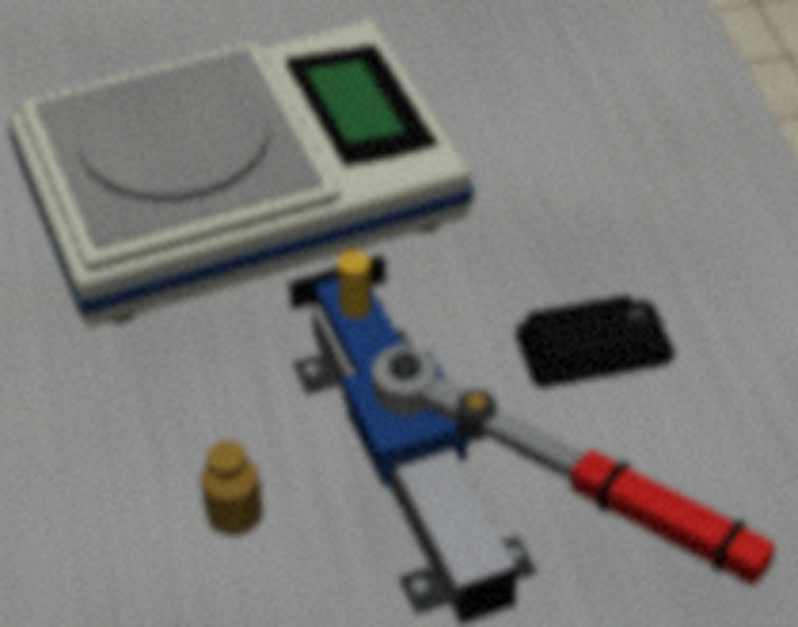

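```bash
cat >> h.py <<'E'
def tri(ct,a,cs,b):
    P=[np.array(c["camera_matrix"])@np.c_[np.array(c["R"]),np.array(c["t"])] for c in(ct,cs)]
    X=cv2.triangulatePoints(P[0],P[1],np.array(a,float),np.array(b,float)); return (X[:3]/X[3]).ravel()
E
python3 - <<'E'
from h import *
ct,cs=env.read_camera("top"),env.read_camera("side")
T=lambda x,y:(160+x/5-.4,145+y/5-.4); S=lambda x,y:(180+x/3.8-.37,100+y/3.8-.37)
for n,a,b in(("post",(239,381),(354,259)),("bolt",(405,360),(404,368)),("piv",(481,292),(477,401))):
    X=tri(ct,T(*a),cs,S(*b)); print(n,X.round(4),[np.round(proj(c,X)-p,1) for c,p in((ct,T(*a)),(cs,S(*b)))])
for n,p,z in(("bolt",(405,360),.1),("piv",(481,292),.099),("hout",(753,55),.096),("hin",(587,204),.096),("faceU",(177,352),.064),("faceL",(193,474),.064),("post",(239,381),.12),("balU",(50,215),.07)):
    print("top",n,ray(ct,*T(*p),z).round(4))
for n,p,z in(("hout",(765,560),.085),("balbandL",(83,312),.035),("balbandR",(472,197),.035),("balTopL",(80,297),.05),("balTopR",(472,180),.05)):
    print("side",n,ray(cs,*S(*p),z).round(4))
E
```

```text
post [0.5742 0.1102 0.111 ] [array([-0. , -0.6]), array([-0.6,  0.2])]
bolt [0.5876 0.0229 0.0942] [array([-0. , -0.6]), array([-0.6,  0.2])]
piv [ 0.6243 -0.0187  0.0981] [array([-0. , -0.8]), array([-0.9,  0.3])]
top bolt [0.5848 0.0224 0.1   ]
top piv [ 0.622  -0.0188  0.099 ]
top hout [ 0.7555 -0.1708  0.096 ]
top hin [ 0.6713 -0.0771  0.096 ]
top faceU [0.5992 0.151  0.064 ]
top faceL [0.5307 0.1409 0.064 ]
top post [0.5707 0.1089 0.12  ]
top balU [0.6774 0.2224 0.07  ]
side hout [ 0.7627 -0.1677  0.085 ]
side balbandL [0.3932 0.1815 0.035 ]
side balbandR [0.6876 0.2303 0.035 ]
side balTopL [0.3934 0.1815 0.05  ]
side balTopR [0.6879 0.2323 0.05  ]
```

>>> step_arm:
  steps: [0.6,42,-40.5,0,0,0.6,42,-40.5,0,0,0.6,42,-40.5,0,0,0.6,42,-40.5,0,0,0.6,42,-40.5,0,0,0.6,42,-40.5,0,0,0.6,42,-40.5,0,0,0.6,42,-40.5,0,0,0.6,42,-40.5,0,0,0.6,42,-40.5,0,0,0.6,42,-40.5,0,0,0.6,42,-40.5,0,0]

```text
time_s: 1.8
tool_pos: [0.5302, 0.0197, 0.4051]
tool_rot: [179.9, -0.0, 19.9]
force: [1.3, -0.9, -0.6]
grip_width: 0.0525
grasp_force: 0.0
```

>>> step_arm:
  steps: [0.6,36,-35.5,0,0,0.6,36,-35.5,0,0,0.6,0,0,20,5.6,0.6,0,0,20,5.6,0.6,0,0,0,0,0.6,0,0,0,0,0.6,0,0,0,0]

```text
time_s: 2.68
tool_pos: [0.5734, 0.1094, 0.3659]
tool_rot: [180.0, -0.1, 8.8]
force: [-0.1, -0.8, 0.6]
grip_width: 0.0522
grasp_force: 0.0
```

Run:
```python
from h import *
o=env.get_obs(); print(o["time_s"],o["tool_pos"],o["tool_rot"],o["force"],o["grip_width"])
c=env.read_camera("top"); cv2.imwrite("pics/t2.png",c["image"][:,:,::-1])
```

```text
2.675 [0.57335178 0.10942397 0.36586896] [ 1.79985619e+02 -1.03461230e-01  8.81463977e+00] [-0.11184251 -0.76577727  0.5611671 ] 0.05222074295043688
```

>>> step_arm:
  steps: [0.6,0,0,30,0,0.6,0,0,30,0,0.6,0,0,30,0,0.6,0,0,20,0,0.6,0,0,0,0,0.6,0,0,0,0]

```text
time_s: 3.48
tool_pos: [0.5736, 0.1097, 0.2559]
tool_rot: [-180.0, -0.1, 8.8]
force: [0.9, -0.9, 0.3]
grip_width: 0.0519
grasp_force: 0.0
```

Run:
```python
from h import *
o=env.get_obs(); print(o["time_s"],o["tool_pos"],o["force"])
snap("side","s2.png",(200,60,400,210),4)
```

```text
3.475 [0.57364273 0.10970324 0.25593143] [ 0.85757319 -0.94030935  0.29709027]
```

View pics/s2.png

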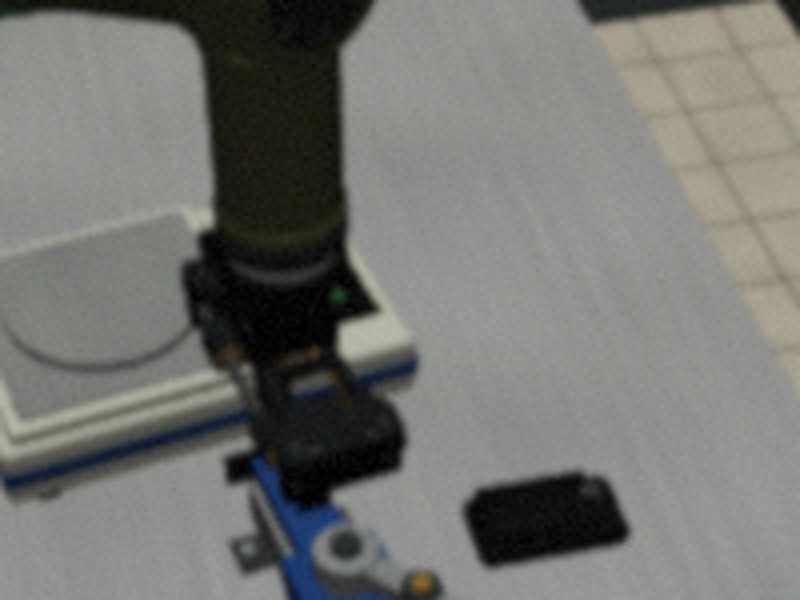

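The fingers straddle the post: the near finger is at (310,490) and the stop and wrench are unmoved. I'll close now.

>>> step_arm:
  steps: [0.1,0,0,0,0,0.1,0,0,0,0,0.1,0,0,0,0,0.1,0,0,0,0,0.1,0,0,0,0,0.1,0,0,0,0]
  grip_force: 25

```text
time_s: 4.28
tool_pos: [0.5729, 0.1106, 0.2548]
tool_rot: [-179.9, -0.0, 8.8]
force: [-0.1, 4.5, 0.6]
grip_width: 0.0212
grasp_force: 25.0
```

>>> step_arm:
  steps: [0.1,0,-2,0,0,0.1,0,-4,0,0,0.1,0,-5,0,0,0.1,0,-5,0,0,0.1,0,-5,0,0,0.1,0,-5,0,0,0.1,0,-5,0,0,0.1,0,-4,0,0,0.1,0,-3,0,0,0.1,0,-2,0,0,0.1,0,0,0,0,0.1,0,0,0,0]

```text
time_s: 5.78
tool_pos: [0.5679, 0.1444, 0.2548]
tool_rot: [179.6, 0.1, 8.6]
force: [-0.0, -8.3, 4.3]
grip_width: 0.0211
grasp_force: 25.0
```

Run:
```python
from h import *
o=env.get_obs(); print(o["time_s"],o["tool_pos"],o["tool_rot"],o["force"],o["grip_width"])
snap("top","t3.png",(155,175,255,250),8)
```

```text
5.775 [0.56786931 0.14438056 0.25477783] [1.79559673e+02 8.52073777e-02 8.56441351e+00] [-0.03881275 -8.32832724  4.28524942] 0.021096822826459576
```

View pics/t3.png

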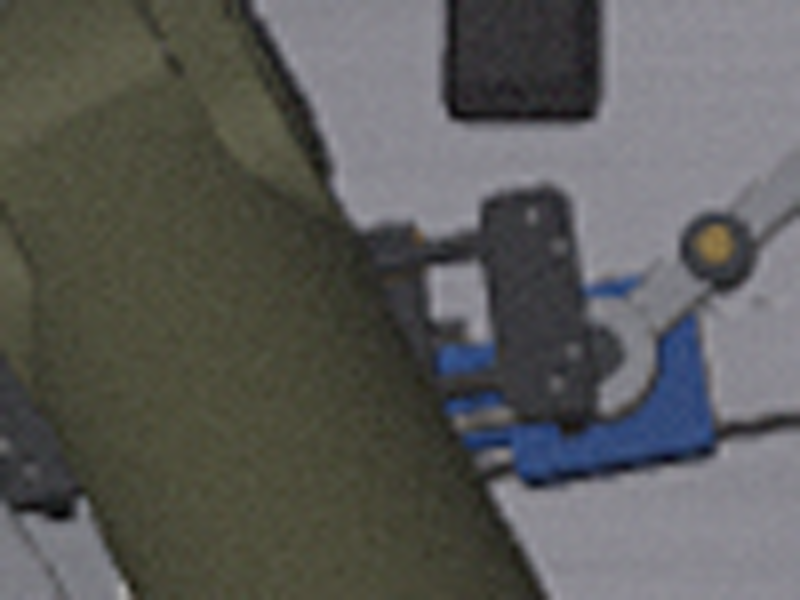

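The arm hides the face from above. The stop is sliding with about 8 N at the wrist, so I'll go on gently.

>>> step_arm:
  steps: [0.1,0,-2,0,0,0.1,0,-2,0,0,0.1,0,-2,0,0,0.1,0,-2,0,0,0.1,0,-1,0,0,0.1,0,0,0,0]

```text
time_s: 6.58
tool_pos: [0.5665, 0.1531, 0.2548]
tool_rot: [179.5, 0.1, 8.6]
force: [-1.2, -8.5, 4.7]
grip_width: 0.0217
grasp_force: 25.0
```

>>> step_arm:
  steps: [0.1,0,-1,0,0,0.1,0,-1,0,0,0.1,0,-1,0,0]

```text
time_s: 6.95
tool_pos: [0.5661, 0.1559, 0.2548]
tool_rot: [179.5, 0.1, 8.5]
force: [-0.7, -10.0, 4.9]
grip_width: 0.0216
grasp_force: 25.0
```

Run:
```python
from h import *
o=env.get_obs(); print(o["time_s"],o["tool_pos"],o["tool_rot"],o["force"])
snap("side","s3.png",(200,130,330,230),6)
```

```text
6.95 [0.56610889 0.15589314 0.25476262] [1.79519498e+02 1.04356450e-01 8.54255698e+00] [-0.74404071 -9.98228934  4.86217992]
```

View pics/s3.png

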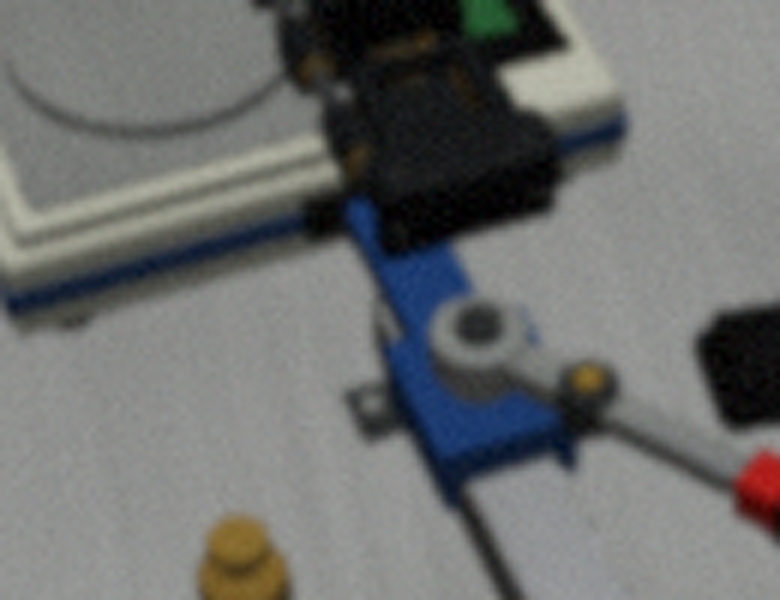

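The rubber face at (325,210) is close to the balance's side, within about a centimetre. I'll continue in 1 mm steps and watch for the force to rise.

>>> step_arm:
  steps: [0.1,0,-1,0,0,0.1,0,-1,0,0,0.1,0,0,0,0]

```text
time_s: 7.38
tool_pos: [0.5658, 0.158, 0.2548]
tool_rot: [179.5, 0.1, 8.6]
force: [-1.5, -9.9, 5.6]
grip_width: 0.0212
grasp_force: 25.0
```

>>> step_arm:
  steps: [0.1,0,-1,0,0,0.1,0,-1,0,0,0.1,0,0,0,0]

```text
time_s: 7.75
tool_pos: [0.5655, 0.16, 0.2547]
tool_rot: [179.5, 0.1, 8.6]
force: [-1.1, -9.2, 5.2]
grip_width: 0.0213
grasp_force: 25.0
```

>>> step_arm:
  steps: [0.1,0,-1,0,0,0.1,0,-1,0,0,0.1,0,0,0,0]

```text
time_s: 8.12
tool_pos: [0.5652, 0.162, 0.2548]
tool_rot: [179.5, 0.1, 8.6]
force: [-1.5, -9.0, 5.1]
grip_width: 0.0213
grasp_force: 25.0
```

>>> step_arm:
  steps: [0.1,0,-1,0,0,0.1,0,-1,0,0]

```text
time_s: 8.38
tool_pos: [0.5649, 0.1638, 0.2548]
tool_rot: [179.5, 0.1, 8.5]
force: [-1.6, -10.1, 5.3]
grip_width: 0.0215
grasp_force: 25.0
```

>>> step_arm:
  steps: [0.1,0,-1,0,0,0.1,0,0,0,0]

```text
time_s: 8.62
tool_pos: [0.5647, 0.165, 0.2548]
tool_rot: [179.5, 0.1, 8.6]
force: [-0.9, -9.7, 5.6]
grip_width: 0.0213
grasp_force: 25.0
```

>>> step_arm:
  steps: [0.1,0,-1,0,0,0.1,0,0,0,0]

```text
time_s: 8.88
tool_pos: [0.5645, 0.166, 0.2548]
tool_rot: [179.5, 0.1, 8.6]
force: [-1.5, -9.1, 5.8]
grip_width: 0.0217
grasp_force: 25.0
```

>>> step_arm:
  steps: [0.1,0,-1,0,0,0.1,0,0,0,0]

```text
time_s: 9.12
tool_pos: [0.5644, 0.167, 0.2547]
tool_rot: [179.5, 0.1, 8.6]
force: [-2.0, -9.7, 6.5]
grip_width: 0.0217
grasp_force: 25.0
```

>>> step_arm:
  steps: [0.1,0,-1,0,0,0.1,0,0,0,0]

```text
time_s: 9.38
tool_pos: [0.5642, 0.168, 0.2548]
tool_rot: [179.5, 0.1, 8.6]
force: [-1.8, -9.9, 5.8]
grip_width: 0.0216
grasp_force: 25.0
```

>>> step_arm:
  steps: [0.1,0,-1,0,0,0.1,0,0,0,0]

```text
time_s: 9.62
tool_pos: [0.5641, 0.169, 0.2548]
tool_rot: [179.5, 0.1, 8.6]
force: [-1.1, -9.1, 5.9]
grip_width: 0.0214
grasp_force: 25.0
```

>>> step_arm:
  steps: [0.1,0,-1,0,0,0.1,0,0,0,0]

```text
time_s: 9.88
tool_pos: [0.5639, 0.1699, 0.2548]
tool_rot: [179.5, 0.1, 8.6]
force: [-2.8, -9.0, 5.3]
grip_width: 0.0214
grasp_force: 25.0
```

>>> step_arm:
  steps: [0.1,0,-1,0,0,0.1,0,0,0,0]

```text
time_s: 10.12
tool_pos: [0.5637, 0.1709, 0.2547]
tool_rot: [179.5, 0.1, 8.6]
force: [-1.5, -9.4, 5.6]
grip_width: 0.0214
grasp_force: 25.0
```

>>> step_arm:
  steps: [0.1,0,-1,0,0,0.1,0,0,0,0]

```text
time_s: 10.38
tool_pos: [0.5637, 0.1717, 0.2547]
tool_rot: [179.5, 0.1, 8.5]
force: [-1.2, -9.9, 6.5]
grip_width: 0.0211
grasp_force: 25.0
```

>>> step_arm:
  steps: [0.1,0,-1,0,0,0.1,0,0,0,0]

```text
time_s: 10.62
tool_pos: [0.5637, 0.1719, 0.2548]
tool_rot: [179.4, 0.1, 8.5]
force: [-1.6, -11.0, 7.0]
grip_width: 0.0213
grasp_force: 25.1
```

Run:
```python
from h import *
o=env.get_obs(); print(o["time_s"],o["tool_pos"],o["tool_rot"],o["force"])
c=snap("side","s4.png",(200,130,330,230),6)
T=cv2.imread("pics/side0.png").astype(int);n=c["image"][:,:,::-1].astype(int)
a=T[140:185,180:235].astype(np.float32).mean(2);b=n[140:185,180:235].astype(np.float32).mean(2)
print(cv2.phaseCorrelate(a,b))
```

```text
10.625 [0.56368716 0.17189577 0.25476508] [1.79427081e+02 1.33587462e-01 8.51055631e+00] [ -1.6424874  -11.01350121   7.01252271]
((0.04043854531716917, 0.5800513431621184), 1.0538004596145065)
```

View pics/s4.png

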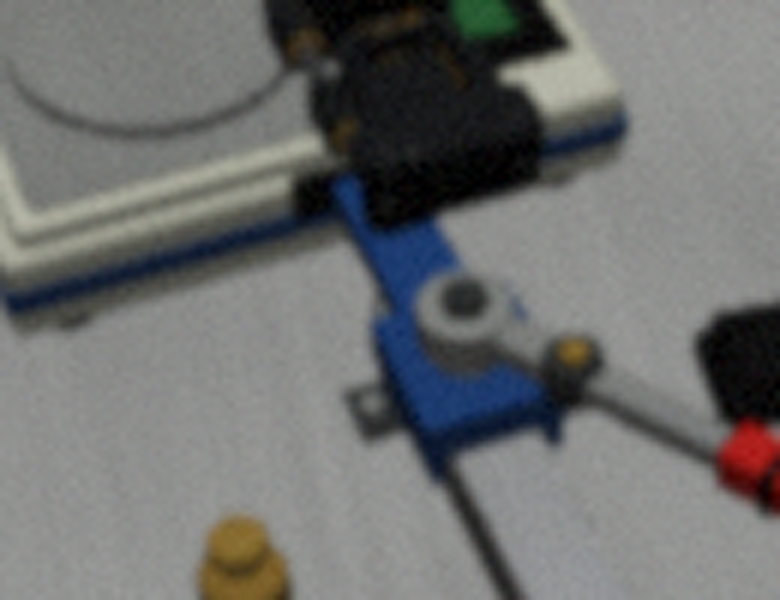

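The balance has not moved: its band corners at (10,300) and (625,120) match the last crop. The last commanded 1 mm moved the stop only 0.2 mm, so it has made contact. I'll take one more small step to confirm.

>>> step_arm:
  steps: [0.1,0,-1,0,0,0.1,0,0,0,0]

```text
time_s: 10.92
tool_pos: [0.5637, 0.1721, 0.2547]
tool_rot: [179.4, 0.2, 8.5]
force: [-1.4, -12.6, 7.7]
grip_width: 0.0215
grasp_force: 25.1
```

Contact confirmed. I'll relax the arm's command until the wrist force is near zero, then open narrowly.

>>> step_arm:
  steps: [0.1,0,2,0,0,0.1,0,2,0,0,0.1,0,1,0,0,0.1,0,0,0,0]

```text
time_s: 11.42
tool_pos: [0.5636, 0.1709, 0.2548]
tool_rot: [179.7, 0.1, 8.6]
force: [-1.6, -6.2, 5.2]
grip_width: 0.0213
grasp_force: 25.0
```

>>> step_arm:
  steps: [0.1,0,2,0,0,0.1,0,1,0,0,0.1,0,0,0,0]

```text
time_s: 11.8
tool_pos: [0.5636, 0.1703, 0.2548]
tool_rot: [179.9, 0.0, 8.8]
force: [-2.1, -5.0, 4.2]
grip_width: 0.0211
grasp_force: 25.0
```

>>> step_arm:
  steps: [0.1,0,1.5,0,0,0.1,0,0,0,0,0.4,0,0,0,0,0.4,0,0,0,0,0.4,0,0,0,0,0.4,0,0,0,0]

```text
time_s: 12.55
tool_pos: [0.5639, 0.1693, 0.2546]
tool_rot: [-180.0, 0.0, 8.8]
force: [0.2, -0.3, -0.2]
grip_width: 0.0346
grasp_force: 0.0
```

>>> step_arm:
  steps: [0.4,0,0,-15,0,0.4,0,0,-30,0,0.4,0,0,-40,0,0.4,0,0,-40,0,0.4,-30,40,0,0,0.4,-30,40,0,0,0.4,-30,40,0,0,0.4,-30,40,0,0,0.4,-30,40,0,0,0.4,0,0,0,0]

```text
time_s: 13.8
tool_pos: [0.4447, -0.0546, 0.3807]
tool_rot: [179.8, -0.0, 8.4]
force: [0.7, 0.5, -0.6]
grip_width: 0.0346
grasp_force: 0.0
```

Run:
```python
from h import *
o=env.get_obs(); print(o["time_s"],o["tool_pos"],o["tool_rot"],o["force"])
snap("top","t5.png",(160,145,320,265),5)
```

```text
13.8 [ 0.44474469 -0.05459157  0.38073038] [ 1.79849821e+02 -2.85634008e-02  8.39132956e+00] [ 0.69105695  0.48182128 -0.57659561]
```

View pics/t5.png

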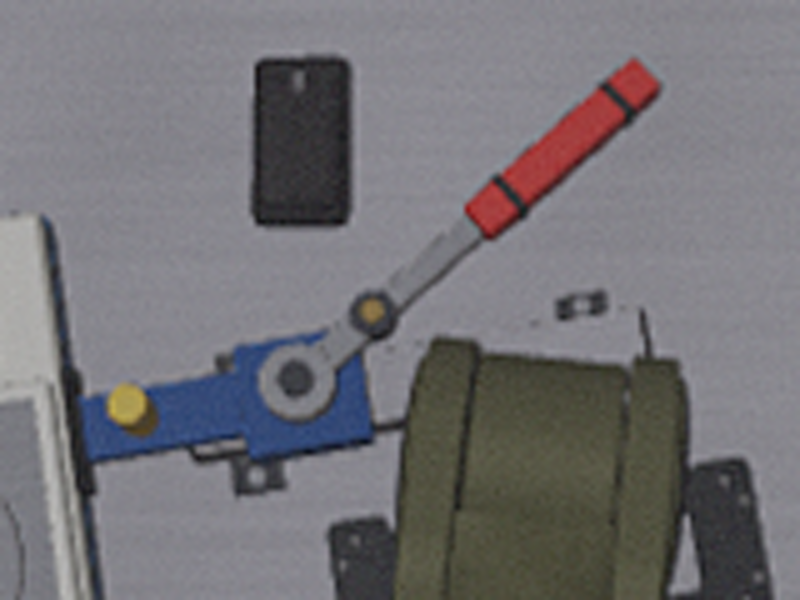

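The stop's rubber face at (75–90,370–490) now sits against the balance's side. The bolt is at (295,379), the pivot at (372,311), and the handle runs from (483,222) to (644,75). Next is the wrench geometry.

```bash
cat >> h.py <<'E'
def redline(c,z=.0955):
    im=c["image"].astype(int); m=((im[...,0]>110)&(im[...,0]-im[...,1]>60)&(im[...,0]-im[...,2]>60)).astype(np.uint8)
    m[:, :200]=0; n,l,s,ce=cv2.connectedComponentsWithStats(m); 
    m=cv2.morphologyEx(m,cv2.MORPH_CLOSE,np.ones((5,5),np.uint8)); n,l,s,ce=cv2.connectedComponentsWithStats(m)
    k=1+np.argmax(s[1:,4]); v,u=np.nonzero(l==k); P=np.array([ray(c,a,b,z)[:2] for a,b in zip(u,v)])
    m0=P.mean(0); d=np.linalg.svd(P-m0)[2][0]; d=d if d[1]<0 else -d
    e=(P-m0)@d; return m0+d*(e.min()+e.max())/2,np.degrees(np.arctan2(d[1],d[0])),np.ptp(e),len(P)
E
python3 - <<'E'
from h import *
o=env.get_obs(); print(o["qpos"].round(1) if hasattr(o["qpos"],"round") else o["qpos"])
c=env.read_camera("top")
T=lambda x,y:(160+x/5-.4,145+y/5-.4)
for n,p,z in(("bolt",(295,379),.095),("piv",(372,311),.098),("post",(128,403),.111),("ho",(644,75),.096),("hi",(479,222),.096)):
    print(n,ray(c,*T(*p),z).round(4))
print("red top",redline(c))
cs=env.read_camera("side"); m,a,L,n=redline(cs); print("red side",m,a,L,n)
E
```

```text
[ 38.8  -5.  -33.4 111.1  -2.8  73.  -75. ]
bolt [0.5764 0.0821 0.095 ]
piv [0.6127 0.0403 0.098 ]
post [0.5616 0.169  0.111 ]
ho [ 0.7449 -0.1101  0.096 ]
hi [ 0.6621 -0.0179  0.096 ]
red top (array([ 0.70478525, -0.06386338]), np.float64(-48.41997184030287), np.float64(0.1272719152858659), 345)
red side [ 0.70911302 -0.06597386] -48.66286312450958 0.12935312989406292 409
```

>>> step_arm:
  steps: [0.6,52.7,11.2,0,0,0.6,52.7,11.2,0,0,0.6,52.7,11.2,0,0,0.6,52.7,11.2,0,0,0.6,52.7,11.2,0,0,0.6,0,0,0,0]

```text
time_s: 14.7
tool_pos: [0.7182, -0.0649, 0.3757]
tool_rot: [-179.7, 0.1, 8.9]
force: [-0.5, 0.1, -0.5]
grip_width: 0.052
grasp_force: 0.0
```

>>> step_arm:
  steps: [0.6,0,0,0,-10.25,0.6,0,0,0,-10.25,0.6,0,0,0,-10.25,0.6,0,0,0,-10.25,0.6,0,0,0,-10.25,0.6,0,0,0,-10.25,0.6,0,0,0,-10.25,0.6,0,0,0,-10.25,0.6,0,0,0,-10.25,0.6,0,0,0,-10.25,0.6,0,0,0,-10.25,0.6,0,0,0,-10.25]

```text
time_s: 16.2
tool_pos: [0.7146, -0.0647, 0.3808]
tool_rot: [180.0, 0.0, 132.2]
force: [-0.1, -0.4, 0.2]
grip_width: 0.0524
grasp_force: 0.0
```

>>> step_arm:
  steps: [0.6,0,0,0,0,0.6,0,0,0,0]

```text
time_s: 16.45
tool_pos: [0.7149, -0.0657, 0.3802]
tool_rot: [180.0, 0.0, 131.7]
force: [-0.1, -0.4, 0.1]
grip_width: 0.0519
grasp_force: 0.0
```

>>> step_arm:
  steps: [0.6,-3,-5,30,0,0.6,0,0,35,0,0.6,0,0,35,0,0.6,0,0,18,0,0.6,0,0,10,0,0.6,0,0,0,0,0.6,0,0,0,0]

```text
time_s: 17.32
tool_pos: [0.7139, -0.0718, 0.2532]
tool_rot: [179.9, 0.1, 131.8]
force: [-0.3, 0.1, 0.6]
grip_width: 0.052
grasp_force: 0.0
```

Run:
```python
from h import *
o=env.get_obs(); print(o["tool_pos"],o["force"],o["wrist_torque"])
c=env.read_camera("side"); print(redline(c))
```

```text
[ 0.71387135 -0.07179613  0.25323126] [-0.31591253  0.09530398  0.62859412] [ 0.02767601 -0.13067561  0.01704935]
(array([ 0.74004698, -0.10218189]), np.float64(-52.54353161831813), np.float64(0.037674986270561095), 122)
```

The handle is straddled. I'll approach and begin pushing in tool -y.

>>> step_arm:
  steps: [0.6,0,-4,0,0,0.6,0,-4,0,0,0.6,0,-3,0,0,0.6,0,-3,0,0.5,0.6,0,-3,0,0.8,0.6,0,0,0,0]

```text
time_s: 18.12
tool_pos: [0.7014, -0.0822, 0.2525]
tool_rot: [179.8, 0.0, 130.5]
force: [4.2, 2.6, -0.1]
grip_width: 0.0524
grasp_force: 2.6
```

>>> step_arm:
  steps: [0.6,0,-3,0,0.8,0.6,0,-3,0,0.8,0.6,0,-3,0,0.8,0.6,0,0,0,0]

```text
time_s: 18.62
tool_pos: [0.6942, -0.0877, 0.2522]
tool_rot: [179.8, -0.0, 128.1]
force: [3.5, 3.2, -0.2]
grip_width: 0.0522
grasp_force: 2.5
```

>>> step_arm:
  steps: [0.6,0,-3,0,0.8,0.6,0,-3,0,0.8,0.6,0,-3,0,0.8,0.6,0,0,0,0]

```text
time_s: 19.12
tool_pos: [0.6869, -0.0928, 0.2522]
tool_rot: [179.8, -0.1, 125.8]
force: [3.1, 3.8, -0.1]
grip_width: 0.0522
grasp_force: 2.4
```

>>> step_arm:
  steps: [0.6,0,-3,0,0.8,0.6,0,-3,0,0.8,0.6,0,-3,0,0.8,0.6,0,-3,0,0.8,0.6,0,0,0,0]

```text
time_s: 19.75
tool_pos: [0.6769, -0.0991, 0.2521]
tool_rot: [179.8, -0.1, 122.6]
force: [2.2, 4.0, 0.1]
grip_width: 0.0523
grasp_force: 2.4
```

>>> step_arm:
  steps: [0.6,0,-3,0,0.8,0.6,0,-3,0,0.8,0.6,0,-3,0,0.8,0.6,0,-3,0,0.8,0.6,0,0,0,0]

```text
time_s: 20.38
tool_pos: [0.6666, -0.1049, 0.252]
tool_rot: [179.8, -0.2, 119.4]
force: [2.5, 5.7, -0.4]
grip_width: 0.0523
grasp_force: 2.4
```

>>> step_arm:
  steps: [0.6,0,-3,0,0.8,0.6,0,-3,0,0.8,0.6,0,-3,0,0.8,0.6,0,0,0,0]

```text
time_s: 20.88
tool_pos: [0.6588, -0.1092, 0.2521]
tool_rot: [179.8, -0.1, 117.0]
force: [2.4, 4.7, -0.3]
grip_width: 0.052
grasp_force: 2.4
```

>>> step_arm:
  steps: [0.6,0,-3,0,0.8,0.6,0,-3,0,0.8,0.6,0,-3,0,0.8,0.6,0,0,0,0]

```text
time_s: 21.38
tool_pos: [0.6508, -0.1133, 0.2522]
tool_rot: [179.8, -0.1, 114.6]
force: [3.5, 4.4, 0.3]
grip_width: 0.0524
grasp_force: 2.4
```

>>> step_arm:
  steps: [0.6,0,-3,0,0.8,0.6,0,-3,0,0.8,0.6,0,0,0,0]

```text
time_s: 21.75
tool_pos: [0.6454, -0.1158, 0.2522]
tool_rot: [179.8, -0.1, 113.0]
force: [2.8, 5.1, -0.0]
grip_width: 0.0525
grasp_force: 2.4
```

>>> step_arm:
  steps: [0.6,0,-3,0,0.8,0.6,0,-3,0,0.8,0.6,0,0,0,0]

```text
time_s: 22.12
tool_pos: [0.6399, -0.1181, 0.2522]
tool_rot: [179.8, -0.1, 111.4]
force: [3.2, 4.3, 0.5]
grip_width: 0.0524
grasp_force: 2.4
```

>>> step_arm:
  steps: [0.6,0,-3,0,0.8,0.6,0,-3,0,0.8,0.6,0,0,0,0]

```text
time_s: 22.5
tool_pos: [0.6343, -0.1203, 0.2523]
tool_rot: [179.8, -0.1, 109.8]
force: [2.6, 4.5, -0.9]
grip_width: 0.0522
grasp_force: 2.4
```

>>> step_arm:
  steps: [0.6,0,-3,0,0.8,0.6,0,-3,0,0.8,0.6,0,0,0,0]

```text
time_s: 22.88
tool_pos: [0.6287, -0.1224, 0.2523]
tool_rot: [179.8, -0.1, 108.2]
force: [3.2, 4.4, -0.8]
grip_width: 0.052
grasp_force: 2.4
```

>>> step_arm:
  steps: [0.6,0,-3,0,0.8,0.6,0,-3,0,0.8,0.6,0,0,0,0]

```text
time_s: 23.25
tool_pos: [0.623, -0.1243, 0.2523]
tool_rot: [179.8, -0.1, 106.6]
force: [3.5, 3.9, -0.7]
grip_width: 0.0521
grasp_force: 2.4
```

>>> step_arm:
  steps: [0.6,0,-3,0,0.8,0.6,0,-3,0,0.8,0.6,0,0,0,0]

```text
time_s: 23.62
tool_pos: [0.6173, -0.1259, 0.2524]
tool_rot: [179.8, -0.1, 105.0]
force: [3.8, 4.0, 0.3]
grip_width: 0.052
grasp_force: 2.4
```

>>> step_arm:
  steps: [0.6,0,-3,0,0.8,0.6,0,-3,0,0.8,0.6,0,0,0,0]

```text
time_s: 24.0
tool_pos: [0.6124, -0.1268, 0.2529]
tool_rot: [179.6, -0.1, 103.4]
force: [6.8, 5.9, -1.2]
grip_width: 0.0524
grasp_force: 3.8
```

>>> step_arm:
  steps: [0.6,0,-3,0,0.8,0.6,0,-3,0,0.8,0.6,0,0,0,0]

```text
time_s: 24.38
tool_pos: [0.607, -0.1277, 0.2532]
tool_rot: [179.5, -0.2, 101.9]
force: [7.7, 7.1, -0.5]
grip_width: 0.0524
grasp_force: 4.5
```

The force rose to about 10.5 N, so the bolt is tight and the joint has begun to give. About 20 mm more at the grip makes 10°.

>>> step_arm:
  steps: [0.6,0,-3,0,1.1,0.6,0,-3,0,1.1,0.6,0,-3,0,1.1,0.6,0,0,0,0]

```text
time_s: 24.88
tool_pos: [0.5982, -0.1287, 0.2532]
tool_rot: [179.5, -0.2, 98.6]
force: [8.2, 8.0, -1.1]
grip_width: 0.0524
grasp_force: 4.5
```

>>> step_arm:
  steps: [0.6,0,-3,0,1.1,0.6,0,-3,0,1.1,0.6,0,-3,0,1.1,0.6,0,0,0,0]

```text
time_s: 25.38
tool_pos: [0.5895, -0.1297, 0.2533]
tool_rot: [179.5, -0.3, 95.3]
force: [8.6, 7.5, -1.7]
grip_width: 0.0523
grasp_force: 4.5
```

>>> step_arm:
  steps: [0.6,0,5,0,0,0.6,0,5,0,0,0.6,0,5,0,0,0.6,0,0,0,0,0.6,0,0,0,0]

```text
time_s: 26.0
tool_pos: [0.602, -0.1326, 0.2516]
tool_rot: [-180.0, 0.0, 95.1]
force: [-0.2, -0.2, -0.9]
grip_width: 0.0525
grasp_force: 0.0
```

>>> step_arm:
  steps: [0.6,0,0,-20,0,0.6,0,0,-40,0,0.6,0,0,-40,0,0.6,0,0,-40,0,0.6,-45,40,0,0,0.6,-45,40,0,0,0.6,-45,40,0,0,0.6,0,0,0,0,0.6,0,0,0,0]

```text
time_s: 27.12
tool_pos: [0.7336, -0.2556, 0.3924]
tool_rot: [180.0, -0.1, 95.1]
force: [-0.2, 0.3, -0.3]
grip_width: 0.0524
grasp_force: 0.0
```

Run:
```python
from h import *
o=env.get_obs(); print(o["time_s"],o["tool_pos"],o["force"])
c=snap("top","t6.png",(160,145,320,265),5)
print("top",redline(c)); print("side",redline(env.read_camera("side")))
```

```text
27.125 [ 0.73361291 -0.25556234  0.39239508] [-0.16238958  0.26756176 -0.27986907]
top (array([ 0.60201182, -0.11108606]), np.float64(-84.5620292522199), np.float64(0.12690993364857625), 378)
side (array([ 0.60563097, -0.11538405]), np.float64(-84.64803386454747), np.float64(0.13648978448541665), 518)
```

View pics/t6.png

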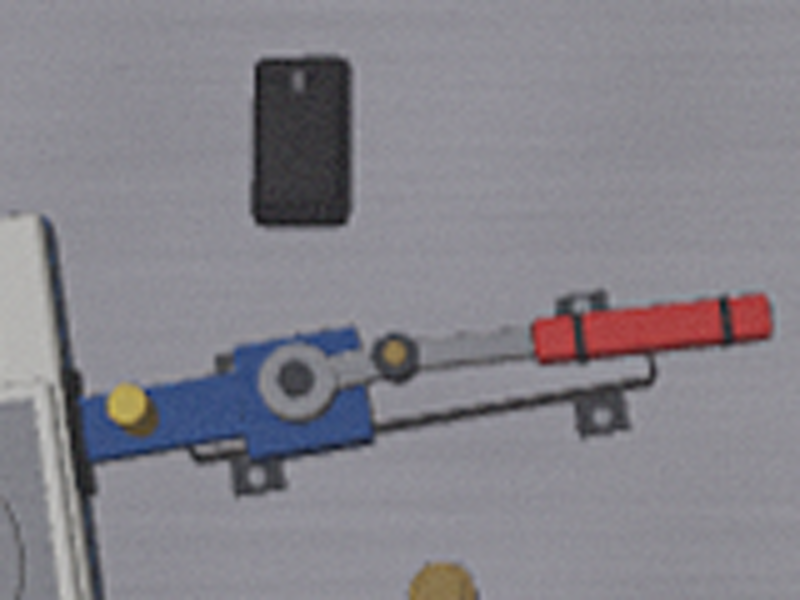

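The stop has not moved: bolt at (295,379), pivot at (395,354). The head lies at about 14.0° and the handle at 5.4°, so the bend is about 8.5°, which agrees with the 22 mm of travel. I'll add about 1.5° by retracing the moves.

>>> step_arm:
  steps: [0.6,45,-40,0,0,0.6,45,-40,0,0,0.6,45,-40,0,0,0.6,0,0,0,0,0.6,0,0,0,0]

```text
time_s: 27.85
tool_pos: [0.6017, -0.1322, 0.3932]
tool_rot: [179.9, 0.2, 95.1]
force: [-0.0, -0.9, 0.4]
grip_width: 0.0519
grasp_force: 0.0
```

>>> step_arm:
  steps: [0.6,0,0,40,0,0.6,0,0,40,0,0.6,0,0,40,0,0.6,0,0,20,0,0.6,0,0,0,0]

```text
time_s: 28.48
tool_pos: [0.6023, -0.1331, 0.2508]
tool_rot: [-179.9, -0.1, 95.0]
force: [0.9, 0.5, 1.0]
grip_width: 0.052
grasp_force: 0.0
```

>>> step_arm:
  steps: [0.6,0,-5,0,0,0.6,0,-5,0,0,0.6,0,-4,0,0.5,0.6,0,-3,0,0.5,0.6,0,-2,0,0.5,0.6,0,0,0,0]

```text
time_s: 29.22
tool_pos: [0.5861, -0.1334, 0.2545]
tool_rot: [179.3, 0.1, 93.6]
force: [8.7, 1.7, -1.5]
grip_width: 0.0523
grasp_force: 4.7
```

>>> step_arm:
  steps: [0.6,0,5,0,0,0.6,0,6,0,0,0.6,0,6,0,0,0.6,0,0,0,0,0.6,0,0,0,0]

```text
time_s: 29.85
tool_pos: [0.6001, -0.1329, 0.2515]
tool_rot: [-180.0, -0.0, 93.6]
force: [-0.8, 0.0, -0.5]
grip_width: 0.0522
grasp_force: 0.0
```

>>> step_arm:
  steps: [0.6,0,0,-20,0,0.6,0,0,-40,0,0.6,0,0,-40,0,0.6,0,0,-40,0,0.6,-45,40,0,0,0.6,-45,40,0,0,0.6,-45,40,0,0,0.6,0,0,0,0,0.6,0,0,0,0,0.6,0,0,0,0]

```text
time_s: 31.1
tool_pos: [0.728, -0.2585, 0.3936]
tool_rot: [179.9, 0.0, 93.7]
force: [0.6, 0.8, -0.5]
grip_width: 0.0521
grasp_force: 0.0
```

Run:
```python
from h import *
o=env.get_obs(); print(o["time_s"],o["tool_pos"],o["force"],max(abs(np.array(o["joint_velocities"]))))
c=env.read_camera("top"); print("top",redline(c)); print("side",redline(env.read_camera("side")))
a=cv2.imread("pics/top0.png").astype(np.float32).mean(2); b=c["image"].astype(np.float32).mean(2); d=cv2.imread("pics/t6.png")
for n,(x0,y0,x1,y1) in dict(bal=(90,180,190,312),mouse=(200,145,240,200),weight=(236,252,262,278)).items():
    w=cv2.createHanningWindow((x1-x0,y1-y0),cv2.CV_32F); print(n,cv2.phaseCorrelate(a[y0:y1,x0:x1].copy(),b[y0:y1,x0:x1].copy(),w))
im=cv2.resize(c["image"][145:265,160:320,::-1],(800,600),interpolation=cv2.INTER_CUBIC)
A=im[280:460,40:430].astype(np.float32).mean(2);B=d[280:460,40:430].astype(np.float32).mean(2);print("stop+head",cv2.phaseCorrelate(B,A))
```

```text
31.1 [ 0.72796462 -0.25848246  0.39358836] [ 0.57210617  0.78753649 -0.45201414] 0.45687633735927796
top (array([ 0.59911993, -0.11102945]), np.float64(-85.7168637202545), np.float64(0.12654811690304402), 372)
side (array([ 0.60268599, -0.11593664]), np.float64(-85.84120275531274), np.float64(0.13683585978708296), 521)
bal ((-0.014763597988327604, 0.4383983712835544), 0.9387923312717014)
mouse ((0.12849454929493476, 0.04576038294398188), 0.9309422115484873)
weight ((0.4831099272698278, 0.4037720769114852), 0.989006257842107)
stop+head ((-0.018258607887247535, 0.02638245850850751), 0.7122860912746853)
```

```bash
python3 -c "
from cell import env; print(env.sign_off())"
```

```text
the job is handed in; nothing more can be done
None
```

The job is handed in: the stop rests against the balance, the bolt is tight, the handle is left bent about 9.7° (my estimate from the images), and the balance, mouse and weight show no shift in the last top view (the basket was not measured).

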